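# Tip the brass bar out of the stock bin

### The arm

A 6-joint arm with a two-finger parallel gripper is mounted at the origin on the work surface. World frame = base frame: x ahead of the robot, y to its left, z up, the work surface at z = 0. Lengths are in m, angles in rad, forces in N, time in s.
With the tool pointing down it reaches from about 0.325 to 0.925 m from the base axis. Payload 3.1 kg.
Tool frame: the origin (TCP) lies between the finger pads; the fingertips stand 22 mm ahead of it and the grasp point (between the pads) lies 3 mm ahead of it (ctrl.nose_length is the distance from the TCP to the fingertips, in m); z points along the fingers, y is the line along which they close (so a half turn about z gives the same grasp; the last joint's range is limited). The gripper opens to 85 mm and grips with 20 to 120 N. Pads are 22 mm wide; open, the fingers measure 114 mm over their backs; the gripper's body (76 mm by 85 mm) begins 54 mm behind the grasp point. The pads swing forward as they close: fully open they stand 13 mm farther back than shut.
Start: joints at [-1.318, 0.217, 1.613, -0, 1.311, -0.112], TCP at [0.223, -0.584, 0.253] pointing down, gripper open.
Joint ranges: [-2.75, 2.75], [-0.78, 2.1], [0.31, 2.55], [-1.13, 4.27], [0.13, 2.63], [-2.58, 2.58]. Speed limits (rad/s): [2.79, 2.79, 3.14, 3.14, 3.14, 3.14].

### API

Orientations are given as a 3x3 rotation matrix whose columns are the frame's x, y, z axes.
In Python, from cell import ctrl gives the robot as it stands. The module is installed in compiled form; this text tells all that it offers.
- The arm moves only by the tool move_arm, never from a script. Its argument "increments" is a list of rows, each an object with "dp": the shift along the tool's x, y, z in mm, a list of three; "turn": the turn, a rotation vector about the tool's x, y, z in degrees, a list of three. In form: [{"dp": [x, y, z], "turn": [ax, ay, az]}, ...]. A call has 1 to 10 rows; each row shifts and turns the commanded pose from where the row before left it, along the tool's axes as they then stand; what a row does not reach is not made up. A row lasts 1/8 s, in which the tool goes at most 62.5 mm and 10.7 degrees, less where a joint would pass 70% of its speed; a pose out of reach is approached as far as the arm can. A call with a gripper value outside its range is refused whole. "grip" is the opening, from -1 (shut) to 1 (fully open), so that 0 is half open, set as the call begins (left out, the last holds). The fingers move at their own pace and stop on an object; "force" is the grip in N (left out, the last holds). Time passes only in rows, so rows that do not move let the fingers close. It gives the time, the measured TCP pose, the force, the opening and the grip force at its end, in the units of the state.
- ctrl.read_state(): the state, without advancing time (a new reading comes with each control period).
- ctrl.grab_frame(name): name is "scene" or "top"; returns a dict with "color" (420x560x3 uint8, red, green, blue), "range_z" (420x560 float32, m along the optical axis (not along the pixel's ray), 0 where there is no reading), "fx", "fy", "cx", "cy" (pixels), "view" (4x4, takes a point from world to camera coordinates). Camera axes: x right, y down, z forward; pixel columns grow to the right and rows downward; lengths in m; the calibration is good to about 2 mm. A picture is of the moment at which its call begins.
- ctrl.finish_job(): hands the job in; it is judged then, once.
Trained networks look in a picture, given as the dict that the camera call returned (one of the last four; its "shot" number tells which), for a name from the list of things; names that differ only in an ending like _2 or _b are one class to them, and where a whole thing is asked for, a point or a joint stands for the part that bears it (a point fixed in the world has none). Each returns a list of dicts, best first, with "p" (0 to 1); they miss things now and then, are a little off and sometimes report something else, mostly with a low value. They report only what shows in the picture. A call takes as long as a camera call. They do not tell look-alikes from the thing itself.
- ctrl.search_frame(picture, thing): "extent" ([centre column, centre row, width, height] in pixels, round what is visible of it).
The state is a dict: "clock": time; "joints": joint angles; "qvel": joint speeds; "joint_efforts": joint torques, N m; "ee_pos": TCP position; "eef_rot": TCP orientation; "wrist_force": force on the tool from outside, world axes, zero at the start; "moment": the same for the moment, N m; "gripper_width": opening from 0.0 (shut) to 1.0 (fully open); "grip_force": force on a finger pad.
Only numpy, scipy, OpenCV 4.12 (cv2) and the standard library are available. Lean on these libraries where they do the work, as an engineer would, in place of code of your own. Each camera call takes 0.05 s, during which the arm holds its last target. There are 200 camera calls.

### The job

Get the brass bar out of the green stock bin through the notch it rests in, without lifting it over the wall: rock it over the notch so that its outer end goes down towards the mat while its inner end is still in the bin, then bring the rest out until the whole bar lies flat on the black mat outside the bin. Leave the other two bars lying in their lanes, do not disturb the can or the screwdriver, and let go of everything.

Things in the scene. Friction and masses are not known exactly. Their poses are not given: they have to be found in the camera images.
- bin: Open-topped green wooden stock bin, fixed, 198 mm (its x) by 223 mm (its y), 66 mm high; floor 6 mm, outer walls 9 mm thick. Origin: centre of its underside, on the bench; z up. Two dividers along y (50 mm high, 6 mm thick) make three lanes 56 mm wide, centred at x = -62, 0 and +62 mm, running inside from y = -102.5 to +102.5 mm. Its -y wall has a notch in each lane.
- middle_notch (a point): Middle of the sill of the middle lane's notch, at the bin's x 0, y -107, z 32 mm. All three notches are alike: in the middle of their lane, 40 mm wide, open at the top. A bar whose middle has passed the sill rocks over it by itself, its inner end rising to about 60 mm, but something still pressing on its inner end can hold that down by friction: ease back a little, or press the outer end down.
- middle_lane (a point): Middle of the middle lane's floor (bin x 0, y 0, z 6 mm). At the start a bar slants in each lane, which bar in which lane varies: inner end on the floor near y = +27 mm, so 75 mm of lane is free behind it, underside on the notch sill, rising 0.2 rad towards -y, outer end about 37 mm out beyond the wall.
- brass_bar: The brass-yellow flat bar, 180 mm long (its y), 25 mm wide (x), 16 mm thick (z), about 0.6 kg. Origin at its centre; its -y end is the outer end.
- brass_outer_end (a point): Centre of the brass bar's outer end face (25 x 16 mm), the end that rests on the notch and sticks out of the bin.
- brass_inner_end (a point): Centre of the brass bar's inner end face (25 x 16 mm), the end that starts on the bin floor.
- steel_bar: The dark steel bar in another lane, same size as the brass bar and lying the same way, about 0.56 kg; stays there. Origin at its centre.
- alu_bar: The light grey aluminium bar in another lane, same size as the brass bar and lying the same way, about 0.2 kg; stays there. Origin at its centre.
- mat: Black rubber mat fixed on the bench outside the notched wall of the bin, 200 mm (x) by 240 mm (y), 3 mm thick, square to the bin, its near edge 2 mm from the wall. Origin: centre of its underside.
- oil_can: Red can, 60 mm across and 120 mm high, standing on the bench beyond the mat. Origin: centre of its underside. To be left alone.
- screwdriver: Screwdriver, 190 mm long, lying on the bench beyond the closed end of the bin; it lies along its own x. To be left alone.
Things that resemble listed ones, but are neither listed nor needed, are in the scene too. What is meant by the brass_bar is not pink, and is the larger of those in its own colour.

How it is judged:
On the way:
1. the brass bar has rocked over the notch sill: its outer end is outside the bin and down near the mat, its inner end is still in the bin, higher than the outer end and not lifted over the wall (y of brass_outer_end in the frame of bin below -0.14 m and height (world z) of brass_outer_end below 0.034 m and y of brass_inner_end in the frame of bin above -0.108 m and height (world z) of brass_inner_end between 0.036 and 0.1 m), for 0.1 s.
At the end, for the whole second after the job is handed in: The brass bar lies flat (within about 3 degrees) and still on the mat outside the bin, both ends over the mat (5 mm grace; it may touch the bin's outside wall); the steel and aluminium bars are within 30 mm of where they lay (angle between brass_bar's own z axis and vertical below 0.06 rad and height (world z) of brass_bar below 0.016 m and y of brass_inner_end in the frame of bin below -0.1085 m and y of brass_outer_end in the frame of mat between -0.125 and 0.128 m and x of brass_outer_end in the frame of mat between -0.105 and 0.105 m and y of brass_inner_end in the frame of mat between -0.125 and 0.128 m and x of brass_inner_end in the frame of mat between -0.105 and 0.105 m and linear speed of brass_bar below 0.02 m/s and distance of each of steel_bar, alu_bar from where it was at the start of the episode below 0.03 m).
It fails at once if the steel or aluminium bar shifted more than 40 mm (distance of any of steel_bar, alu_bar from where it was at the start of the episode above 0.04 m).
It fails at once if the can or the screwdriver moved more than 30 mm, or the can tipped over (distance of any of oil_can, screwdriver from where it was at the start of the episode above 0.03 m or angle between oil_can's own z axis and vertical above 0.5 rad).
It fails at once if the brass bar lifted over the bin wall (either end more than 130 mm above the bench) (height (world z) of any of brass_outer_end, brass_inner_end above 0.13 m).
It also fails if it takes over 42 s, if anything falls off the work surface, if the arm or the gripper's body presses on something with over 40 N, if the wrist force passes 120 N, or if a joint passes its speed limit or range.

## Working session

There is one attempt and no reset: what is moved stays moved. The work goes in short steps, Python scripts to look and compute and a tool call to move; the robot and the scene stay as the last step left them, time stands still between calls to the robot, and variables do not carry over. Pictures are saved under pics/ and viewed, at most 10 in all, crops included, and the job is handed in when it is done.

Besides the shell and the picture viewer there is one more tool, called after "Call:" as name(argument=value, ...) on one line, values as JSON. move_arm: Moves the arm, as the interface text tells. Its arguments: {"type":"object","properties":{"increments":{"type":"array","items":{"type":"object","properties":{"dp":{"type":"array","items":{"type":"number"}},"turn":{"type":"array","items":{"type":"number"}}}}},"grip":{"type":"number"},"force":{"type":"number"}},"required":["increments"]}

```bash
mkdir -p pics; cat > h.py <<'E'
import numpy as np, cv2
from cell import ctrl
def grab(n,save=None):
    f=ctrl.grab_frame(n)
    if save: cv2.imwrite(f'pics/{save}.png',cv2.cvtColor(f['color'],cv2.COLOR_RGB2BGR))
    return f
def cloud(f):
    z=f['range_z'].astype(float);v,u=np.indices(z.shape)
    c=np.stack([(u-f['cx'])/f['fx']*z,(v-f['cy'])/f['fy']*z,z,np.ones_like(z)],-1)
    w=(c@np.linalg.inv(f['view']).T)[...,:3]; w[z==0]=np.nan
    return w
E
python3 - <<'E'
from h import *
np.set_printoptions(precision=3,suppress=True)
for n in ('scene','top'):
    f=grab(n,n+'0'); W=cloud(f)
    print(n,f['view'],f['fx'])
    for t in ('bin','brass_bar','steel_bar','alu_bar','mat','oil_can','screwdriver'):
        for d in ctrl.search_frame(f,t)[:3]:
            u,v=map(int,d['extent'][:2]); print(t,round(d['p'],2),np.round(d['extent']),W[v,u])
s=ctrl.read_state();print(s['eef_rot'],s['clock'])
E
```

```text
scene [[-0.35   0.937 -0.016  0.227]
 [ 0.744  0.267 -0.612 -0.364]
 [-0.57  -0.226 -0.79   1.355]
 [ 0.     0.     0.     1.   ]] 422.4340684035392
bin 0.79 [342. 245. 122. 117.] [0.545 0.125 0.029]
brass_bar 0.8 [316. 236.  71.  35.] [0.549 0.065 0.038]
brass_bar 0.64 [459. 262.  12.  69.] [0.494 0.392 0.018]
brass_bar 0.63 [315. 351.  36.  89.] [0.807 0.143 0.016]
steel_bar 0.81 [329. 214.  71.  34.] [0.478 0.073 0.041]
alu_bar 0.78 [308. 251.  76.  30.] [0.597 0.057 0.042]
mat 0.96 [248. 220. 110.  89.] [ 0.538 -0.117  0.007]
screwdriver 0.57 [458. 264.  13.  66.] [0.494 0.391 0.008]
screwdriver 0.5 [317. 235.  69.  36.] [0.543 0.065 0.038]
top [[ 0.02  -1.     0.01  -0.063]
 [-0.998 -0.02  -0.065  0.578]
 [ 0.065 -0.008 -0.998  1.64 ]
 [ 0.     0.     0.     1.   ]] 528.7552561704275
bin 0.97 [225. 211.  81.  71.] [0.552 0.133 0.028]
brass_bar 0.95 [245. 214.  58.  13.] [0.544 0.067 0.038]
brass_bar 0.79 [227. 133.  34.  56.] [0.801 0.135 0.014]
brass_bar 0.78 [222. 281.  32.  33.] [0.334 0.136 0.008]
steel_bar 0.72 [242. 233.  55.  13.] [0.485 0.075 0.039]
alu_bar 0.56 [247. 195.  56.  13.] [0.603 0.062 0.043]
alu_bar 0.5 [225. 211.  83.  65.] [0.552 0.13  0.029]
mat 0.67 [299. 222.  82.  79.] [ 0.521 -0.102  0.003]
oil_can 0.58 [403. 221.  31.  17.] [ 0.526 -0.401  0.118]
oil_can 0.53 [244. 212.  57.  13.] [0.547 0.074 0.034]
screwdriver 0.65 [143. 230.  11.  62.] [0.488 0.387 0.023]
[[ 0.934  0.357  0.   ]
 [ 0.357 -0.934 -0.   ]
 [ 0.     0.    -1.   ]] 0.8
```

View pics/top0.png

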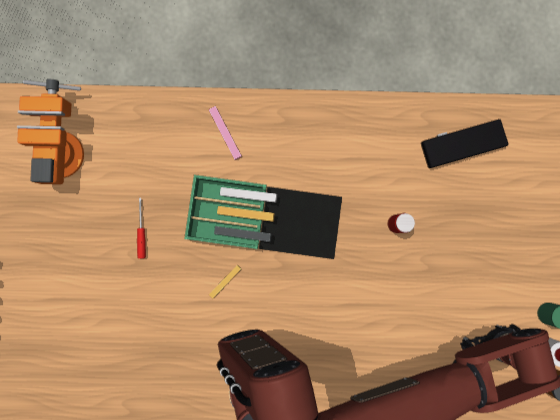

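View pics/scene0.png

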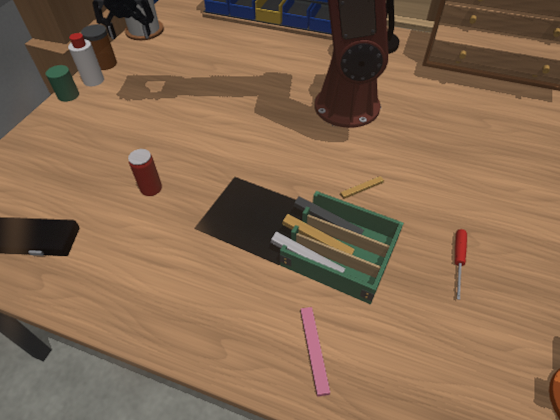

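The top view shows the brass bar in the middle lane at about (245,214), with the steel bar at (242,233) and the aluminium one at (247,195). The mat is to the right of the bin (-y), the can is at (402,223), and a smaller brass decoy sits at (226,281).

```bash
cat >> h.py <<'E'
def brass(n='top',save=None,box=None):
    f=grab(n,save);W=cloud(f);h=cv2.cvtColor(f['color'],cv2.COLOR_RGB2HSV)
    m=(h[...,0]>15)&(h[...,0]<28)&(h[...,1]>150)&(h[...,2]>120)
    m&=(W[...,0]>.40)&(W[...,0]<.68)&(W[...,1]>-.35)&(W[...,1]<.24)
    k,l,s,c=cv2.connectedComponentsWithStats(m.astype(np.uint8))
    i=1+np.argmax(s[1:,4]); P=W[l==i]; P=P[np.isfinite(P).all(1)]
    o=P.mean(0); d=np.linalg.svd(P-o,full_matrices=False)[2][0]; d*=np.sign(d[1])
    t=(P-o)@d; a,b=np.percentile(t,[1,99])
    return f,W,P,o,d,o+a*d,o+b*d
E
python3 - <<'E'
from h import *
np.set_printoptions(precision=4,suppress=True)
for n in('top','scene'):
    f,W,P,o,d,a,b=brass(n)
    print(n,len(P),'c',o,'dir',d,'outer',a,'inner',b,'L',np.linalg.norm(a-b), 'yaw',np.degrees(np.arctan2(d[0],d[1])))
    dark=(f['color'].max(-1)<45)&(abs(W[...,2]-.003)<.01)&(W[...,0]>.38)&(W[...,0]<.7)&(W[...,1]>-.28)&(W[...,1]<.05)
    k,l,s,c=cv2.connectedComponentsWithStats(dark.astype(np.uint8)); i=1+np.argmax(s[1:,4])
    print('mat',cv2.minAreaRect(W[l==i][:,:2].astype(np.float32)),np.nanmedian(W[l==i][:,2]))
E
```

```text
top 207 c [0.5455 0.0891 0.036 ] dir [ 0.1359  0.9716 -0.1935] outer [0.5345 0.0108 0.0516] inner [0.5541 0.151  0.0237] L 0.14426588950402644 yaw 7.962405646747609
mat ((0.5197855830192566, -0.1051611602306366), (0.23774182796478271, 0.195156991481781), 83.25923156738281) 0.0035649094000643755Traceback (most recent call last):
  File "<stdin>", line 4, in <module>
  File "h.py", line 17, in brass
    i=1+np.argmax(s[1:,4]); P=W[l==i]; P=P[np.isfinite(P).all(1)]
        ~~~~~~~~~^^^^^^^^^
    return _wrapfunc(a, 'argmax', axis=axis, out=out, **kwds)
    return bound(*args, **kwds)
ValueError: attempt to get argmax of an empty sequence
```

```bash
cat >> h.py <<'E'
from scipy.spatial.transform import Rotation as R
yaw=np.radians(6.8); U=np.array([np.sin(yaw),np.cos(yaw),0]); BX=np.array([U[1],-U[0],0]); B0=np.array([.5475,.127,0])
def pose(y,zc,slope,off):
    """TCP pose: bar point at bin y, centre height zc, bar rising outwards by slope rad, TCP off m above centre"""
    d=U*np.cos(slope)-np.array([0,0,np.sin(slope)]); z=np.cross(d,BX)
    return B0+y*U+[0,0,zc]-z*off, np.column_stack([d,BX,z])
def plan(goals,p=None,M=None):
    """goals: list of (p,R,nrows); prints rows"""
    if p is None: s=ctrl.read_state();p,M=np.array(s['ee_pos']),np.array(s['eef_rot'])
    for q,N,n in goals:
        for k in range(n,0,-1):
            dp=np.round(M.T@(q-p)/k*1e3,0 if k>1 else 1); t=np.round(np.degrees(R.from_matrix(M.T@N).as_rotvec())/k,1)
            print({"dp":dp.tolist(),"turn":t.tolist()})
            p=p+M@dp/1e3; M=M@R.from_rotvec(np.radians(t)).as_matrix()
        print('--')
E
python3 - <<'E'
from h import *
h=pose(-.133,.0454,.2,.09)
print(h)
plan([(np.array([h[0][0],h[0][1],.2]),h[1],14),(*h,3)])
E
```

```text
(array([0.53386936, 0.01269005, 0.13360599]), array([[ 0.11604377,  0.99296551, -0.02352324],
       [ 0.97317231, -0.11840397, -0.19727179],
       [-0.19866933,  0.        , -0.98006658]]))
{'dp': [36.0, -32.0, 4.0], 'turn': [-0.4, -0.7, -4.4]}
{'dp': [38.0, -29.0, 3.0], 'turn': [-0.4, -0.7, -4.4]}
{'dp': [41.0, -26.0, 2.0], 'turn': [-0.4, -0.7, -4.4]}
{'dp': [42.0, -23.0, 2.0], 'turn': [-0.5, -0.8, -4.4]}
{'dp': [44.0, -20.0, 1.0], 'turn': [-0.4, -0.7, -4.4]}
{'dp': [45.0, -16.0, 0.0], 'turn': [-0.5, -0.8, -4.5]}
{'dp': [47.0, -12.0, -0.0], 'turn': [-0.4, -0.7, -4.4]}
{'dp': [47.0, -9.0, -1.0], 'turn': [-0.5, -0.8, -4.5]}
{'dp': [48.0, -5.0, -2.0], 'turn': [-0.4, -0.7, -4.4]}
{'dp': [48.0, -1.0, -2.0], 'turn': [-0.5, -0.8, -4.5]}
{'dp': [48.0, 2.0, -3.0], 'turn': [-0.4, -0.7, -4.4]}
{'dp': [48.0, 6.0, -4.0], 'turn': [-0.5, -0.8, -4.5]}
{'dp': [47.0, 10.0, -4.0], 'turn': [-0.4, -0.7, -4.4]}
{'dp': [46.3, 13.2, -5.0], 'turn': [-0.5, -0.8, -4.5]}
--
{'dp': [4.0, -0.0, 22.0], 'turn': [0.0, 0.0, 0.0]}
{'dp': [5.0, -0.0, 22.0], 'turn': [0.0, 0.0, 0.0]}
{'dp': [4.2, -0.0, 21.1], 'turn': [0.0, 0.0, 0.0]}
--
```

Call:
move_arm(increments=[{"dp": [36, -32, 4], "turn": [-0.4, -0.7, -4.4]}, {"dp": [38, -29, 3], "turn": [-0.4, -0.7, -4.4]}, {"dp": [41, -26, 2], "turn": [-0.4, -0.7, -4.4]}, {"dp": [42, -23, 2], "turn": [-0.5, -0.8, -4.4]}, {"dp": [44, -20, 1], "turn": [-0.4, -0.7, -4.4]}, {"dp": [45, -16, 0], "turn": [-0.5, -0.8, -4.5]}, {"dp": [47, -12, 0], "turn": [-0.4, -0.7, -4.4]}, {"dp": [47, -9, -1], "turn": [-0.5, -0.8, -4.5]}, {"dp": [48, -5, -2], "turn": [-0.4, -0.7, -4.4]}, {"dp": [48, -1, -2], "turn": [-0.5, -0.8, -4.5]}], grip=0.1, force=60)

```text
clock: 2.15
ee_pos: [0.4461, -0.157, 0.2154]
eef_rot: [[0.413, 0.91, -0.038], [0.899, -0.414, -0.141], [-0.144, 0.024, -0.989]]
wrist_force: [0.3, -0.4, -0.7]
gripper_width: 0.554
grip_force: 0.0
```

Call:
move_arm(increments=[{"dp": [48, 2, -3], "turn": [-0.4, -0.7, -4.4]}, {"dp": [48, 6, -4], "turn": [-0.5, -0.8, -4.5]}, {"dp": [47, 10, -4], "turn": [-0.4, -0.7, -4.4]}, {"dp": [46, 13, -5], "turn": [-0.5, -0.8, -4.5]}, {"dp": [4, 0, 22], "turn": [0, 0, 0]}, {"dp": [5, 0, 22], "turn": [0, 0, 0]}, {"dp": [4, 0, 21], "turn": [0, 0, 0]}, {"dp": [0, 0, 0]}])

```text
schema error: expected keys dp, turn
```

```bash
python3 - <<'E'
from h import *
np.set_printoptions(precision=4,suppress=True)
s=ctrl.read_state();print(s['ee_pos'],s['clock'],s['gripper_width'])
plan([(*pose(-.133,.0454,.2,.015),4)])
f=grab('scene','scene1');W=cloud(f)
h=cv2.cvtColor(f['color'],cv2.COLOR_RGB2HSV)
cv2.imwrite('pics/crop1.png',cv2.resize(cv2.cvtColor(f['color'],cv2.COLOR_RGB2BGR)[160:320,200:420],None,fx=3,fy=3))
E
```

```text
[ 0.4461 -0.157   0.2154] 2.15 0.5540530235177614
{'dp': [49.0, 3.0, 32.0], 'turn': [-0.4, -0.7, -4.4]}
{'dp': [49.0, 6.0, 32.0], 'turn': [-0.4, -0.7, -4.4]}
{'dp': [50.0, 10.0, 31.0], 'turn': [-0.4, -0.8, -4.4]}
{'dp': [48.6, 12.9, 30.0], 'turn': [-0.5, -0.7, -4.4]}
--
```

View pics/crop1.png

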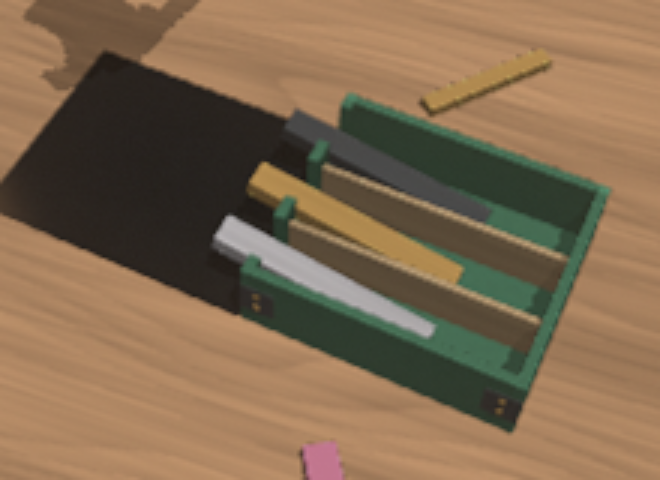

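The close-up shows the brass bar in the middle lane, its outer end sticking out of the notch at crop pixel (258,175). The second half of the approach was refused because one row had no turn, so I'm sending it again.

Call:
move_arm(increments=[{"dp": [48, 2, -3], "turn": [-0.4, -0.7, -4.4]}, {"dp": [48, 6, -4], "turn": [-0.5, -0.8, -4.5]}, {"dp": [47, 10, -4], "turn": [-0.4, -0.7, -4.4]}, {"dp": [46, 13, -5], "turn": [-0.5, -0.8, -4.5]}, {"dp": [4, 0, 22], "turn": [0, 0, 0]}, {"dp": [5, 0, 22], "turn": [0, 0, 0]}, {"dp": [4, 0, 21], "turn": [0, 0, 0]}, {"dp": [0, 0, 0], "turn": [0, 0, 0]}])

```text
clock: 3.2
ee_pos: [0.5319, 0.0121, 0.1319]
eef_rot: [[0.115, 0.993, -0.028], [0.973, -0.118, -0.198], [-0.2, -0.005, -0.98]]
wrist_force: [0.3, -0.2, 0.5]
gripper_width: 0.55
grip_force: 0.0
```

```bash
python3 - <<'E'
from h import *
np.set_printoptions(precision=4,suppress=True)
s=ctrl.read_state();print(s['ee_pos'],s['clock'],s['gripper_width'])
plan([(*pose(-.133,.0454,.2,.015),4)])
f=grab('scene');W=cloud(f)
c=cv2.cvtColor(f['color'],cv2.COLOR_RGB2BGR)[160:320,200:420].copy()
# expected points of outer end top centre, and mid
V=f['view']
for y,z in((-.1485,.0485+.008),(-.07,.033+.008),(.025,.023)):
    q=V@np.append(B0+y*U+[0,0,z],1);u,v=f['fx']*q[0]/q[2]+f['cx'],f['fy']*q[1]/q[2]+f['cy'];print(u,v)
    cv2.circle(c,(int(round(u-200)),int(round(v-160))),1,(255,0,255),-1)
cv2.imwrite('pics/crop2.png',cv2.resize(c,None,fx=3,fy=3))
E
```

```text
[0.5319 0.0121 0.1319] 3.2 0.5502696256852464
{'dp': [0.0, 1.0, 18.0], 'turn': [-0.1, 0.0, 0.0]}
{'dp': [0.0, 0.0, 18.0], 'turn': [-0.1, 0.0, 0.0]}
{'dp': [0.0, 1.0, 19.0], 'turn': [-0.0, 0.0, 0.0]}
{'dp': [0.5, 0.1, 18.1], 'turn': [-0.1, 0.1, 0.1]}
--
284.8620397472883 215.57995674004184
314.45338137798484 231.2204303799682
351.1568291944322 250.41903278486714
```

View pics/crop2.png

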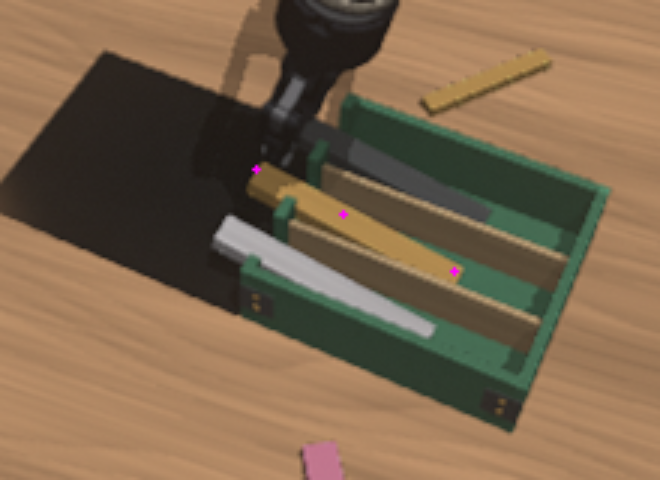

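The predicted bar points line up with the bar. Its outer end is about 4 mm further in than I assumed, so I'll shift 3 mm inward, go down and grip.

Call:
move_arm(increments=[{"dp": [1, 1, 18], "turn": [-0.2, 0, 0]}, {"dp": [1, 1, 18], "turn": [-0.1, 0, 0]}, {"dp": [1, 0, 18], "turn": [0, 0, 0]}, {"dp": [0, 0, 18], "turn": [0, 0, 0]}, {"dp": [0, 0, 0], "turn": [0, 0, 0]}])

```text
clock: 3.88
ee_pos: [0.5326, 0.0004, 0.0604]
eef_rot: [[0.115, 0.993, -0.023], [0.973, -0.118, -0.199], [-0.2, 0.001, -0.98]]
wrist_force: [0.3, -0.6, 0.0]
gripper_width: 0.557
grip_force: 0.0
```

Call:
move_arm(increments=[{"dp": [0, 0, 0], "turn": [0, 0, 0]}, {"dp": [0, 0, 0], "turn": [0, 0, 0]}, {"dp": [0, 0, 0], "turn": [0, 0, 0]}, {"dp": [0, 0, 0], "turn": [0, 0, 0]}], grip=-1, force=60)

```text
clock: 4.38
ee_pos: [0.5353, 0.0007, 0.0633]
eef_rot: [[0.116, 0.993, -0.016], [0.973, -0.117, -0.199], [-0.199, 0.007, -0.98]]
wrist_force: [1.6, 0.4, 1.1]
gripper_width: 0.271
grip_force: 61.3
```

```bash
python3 - <<'E'
from h import *
import h
h.B0[0]+=.0027
plan([(*pose(-.200,.051,.1,.018),6),(*pose(-.205,.0175,-.28,.018),5)])
E
```

```text
{'dp': [-12.0, -0.0, 1.0], 'turn': [0.1, 1.0, 0.0]}
{'dp': [-12.0, -0.0, 1.0], 'turn': [0.1, 1.0, 0.0]}
{'dp': [-12.0, -0.0, 1.0], 'turn': [0.1, 0.9, 0.0]}
{'dp': [-12.0, -0.0, 1.0], 'turn': [0.0, 1.0, 0.0]}
{'dp': [-12.0, -0.0, 1.0], 'turn': [0.1, 0.9, 0.0]}
{'dp': [-11.0, -0.2, 0.7], 'turn': [0.0, 1.0, 0.0]}
--
{'dp': [-2.0, -0.0, 7.0], 'turn': [0.0, 4.3, 0.0]}
{'dp': [-2.0, -0.0, 7.0], 'turn': [-0.0, 4.4, 0.0]}
{'dp': [-3.0, -0.0, 7.0], 'turn': [-0.0, 4.3, 0.0]}
{'dp': [-3.0, -0.0, 6.0], 'turn': [-0.0, 4.4, 0.0]}
{'dp': [-3.5, -0.0, 6.4], 'turn': [-0.0, 4.3, 0.0]}
--
```

Call:
move_arm(increments=[{"dp": [-12, 0, 1], "turn": [0, 1, 0]}, {"dp": [-12, 0, 1], "turn": [0, 1, 0]}, {"dp": [-12, 0, 1], "turn": [0, 1, 0]}, {"dp": [-12, 0, 1], "turn": [0, 1, 0]}, {"dp": [-12, 0, 1], "turn": [0, 1, 0]}, {"dp": [-11, 0, 1], "turn": [0, 1, 0]}, {"dp": [0, 0, 0], "turn": [0, 0, 0]}])

```text
clock: 5.25
ee_pos: [0.5253, -0.0707, 0.0675]
eef_rot: [[0.118, 0.993, -0.008], [0.988, -0.118, -0.097], [-0.097, 0.004, -0.995]]
wrist_force: [0.2, -2.1, -1.0]
gripper_width: 0.27
grip_force: 61.0
```

Call:
move_arm(increments=[{"dp": [-2, 0, 7], "turn": [0, 4.3, 0]}, {"dp": [-2, 0, 7], "turn": [0, 4.3, 0]}, {"dp": [-3, 0, 7], "turn": [0, 4.3, 0]}, {"dp": [-3, 0, 6], "turn": [0, 4.3, 0]}, {"dp": [-3, 0, 5], "turn": [0, 4.3, 0]}, {"dp": [0, 0, 0], "turn": [0, 0, 0]}, {"dp": [0, 0, 0], "turn": [0, 0, 0]}])

```text
clock: 6.12
ee_pos: [0.5245, -0.081, 0.0347]
eef_rot: [[0.111, 0.993, 0.036], [0.955, -0.116, 0.272], [0.274, 0.004, -0.962]]
wrist_force: [0.7, -0.5, -5.6]
gripper_width: 0.274
grip_force: 60.7
```

```bash
cat > look.py <<'E'
import sys
from h import *
f=grab('scene');c=cv2.cvtColor(f['color'],cv2.COLOR_RGB2BGR)[150:310,200:420]
cv2.imwrite(f'pics/{sys.argv[1]}.png',cv2.resize(c,None,fx=3,fy=3))
E
python3 look.py crop3
```

```text
(no output)
```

View pics/crop3.png

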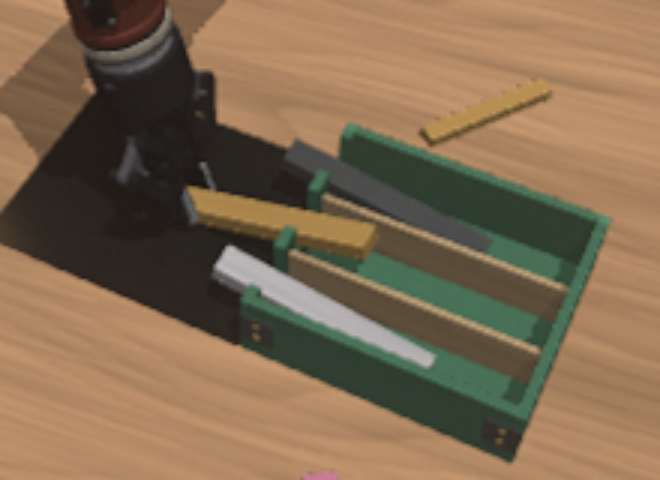

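The bar has rocked over the sill. Its inner end at crop (370,240) is raised but still in the bin, and the gripper holds its outer end low over the mat. The other two bars haven't moved.

```bash
python3 - <<'E'
from h import *
import h
h.B0[0]+=.0018
plan([(*pose(-.262,.0175,-.155,.018),5),(*pose(-.297,.0165,-.14,.018),3),(*pose(-.302,.0125,0,.018),3)])
E
```

```text
{'dp': [-11.0, -0.0, -3.0], 'turn': [0.0, -1.4, 0.0]}
{'dp': [-11.0, -0.0, -3.0], 'turn': [0.1, -1.4, 0.0]}
{'dp': [-11.0, -0.0, -3.0], 'turn': [0.0, -1.4, 0.1]}
{'dp': [-10.0, -0.0, -2.0], 'turn': [0.1, -1.4, 0.0]}
{'dp': [-10.9, -0.3, -2.0], 'turn': [0.0, -1.4, 0.1]}
--
{'dp': [-12.0, -0.0, -1.0], 'turn': [0.0, -0.3, -0.0]}
{'dp': [-11.0, -0.0, -2.0], 'turn': [0.0, -0.3, -0.0]}
{'dp': [-11.5, -0.0, -1.2], 'turn': [0.0, -0.3, -0.0]}
--
{'dp': [-1.0, -0.0, 1.0], 'turn': [0.0, -2.7, -0.0]}
{'dp': [-1.0, -0.0, 1.0], 'turn': [0.0, -2.7, -0.0]}
{'dp': [-0.8, -0.0, 1.6], 'turn': [0.0, -2.6, -0.0]}
--
```

Call:
move_arm(increments=[{"dp": [-11, 0, -3], "turn": [0, -1.4, 0]}, {"dp": [-11, 0, -3], "turn": [0, -1.4, 0]}, {"dp": [-11, 0, -3], "turn": [0, -1.4, 0]}, {"dp": [-10, 0, -2], "turn": [0, -1.4, 0]}, {"dp": [-11, 0, -2], "turn": [0, -1.4, 0]}, {"dp": [-12, 0, -1], "turn": [0, -0.3, 0]}, {"dp": [-11, 0, -2], "turn": [0, -0.3, 0]}, {"dp": [-12, 0, -1], "turn": [0, -0.3, 0]}, {"dp": [0, 0, 0], "turn": [0, 0, 0]}])

```text
clock: 7.3
ee_pos: [0.5144, -0.1727, 0.0341]
eef_rot: [[0.117, 0.993, 0.022], [0.983, -0.118, 0.139], [0.141, 0.005, -0.99]]
wrist_force: [0.5, 0.5, -6.3]
gripper_width: 0.27
grip_force: 60.6
```

Call:
move_arm(increments=[{"dp": [-1, 0, 1], "turn": [0, -2.7, 0]}, {"dp": [-1, 0, 1], "turn": [0, -2.7, 0]}, {"dp": [-1, 0, 1], "turn": [0, -2.7, 0]}, {"dp": [0, 0, 0], "turn": [0, 0, 0]}, {"dp": [0, 0, 0], "turn": [0, 0, 0]}])

```text
clock: 7.92
ee_pos: [0.514, -0.1739, 0.0308]
eef_rot: [[0.117, 0.993, 0.005], [0.993, -0.117, 0.001], [0.001, 0.005, -1.0]]
wrist_force: [0.3, -0.3, -5.1]
gripper_width: 0.276
grip_force: 60.7
```

```bash
python3 look.py crop4
```

```text
(no output)
```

View pics/crop4.png

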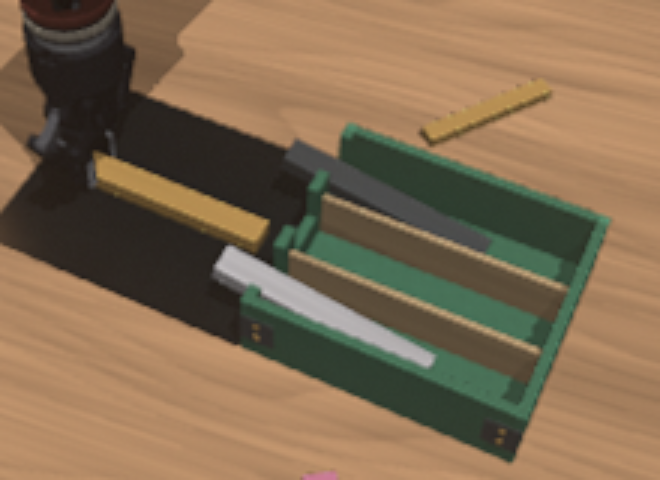

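The whole bar is now outside the bin and nearly flat on the mat, with its inner end at crop (265,235), clear of the wall. Next I'll release it and back off.

Call:
move_arm(increments=[{"dp": [0, 0, 1], "turn": [0, 0, 0]}, {"dp": [0, 0, 0], "turn": [0, 0, 0]}])

```text
clock: 8.22
ee_pos: [0.5141, -0.1744, 0.0298]
eef_rot: [[0.118, 0.993, 0.005], [0.993, -0.118, -0.0], [0.0, 0.005, -1.0]]
wrist_force: [-0.4, 1.2, -2.6]
gripper_width: 0.273
grip_force: 60.8
```

Call:
move_arm(increments=[{"dp": [0, 0, 0], "turn": [0, 0, 0]}, {"dp": [0, 0, 0], "turn": [0, 0, 0]}, {"dp": [0, 0, 0], "turn": [0, 0, 0]}, {"dp": [0, 0, -15], "turn": [0, 0, 0]}, {"dp": [0, 0, -30], "turn": [0, 0, 0]}, {"dp": [0, 0, -50], "turn": [0, 0, 0]}, {"dp": [0, -50, -40], "turn": [0, 0, 0]}, {"dp": [0, -50, -20], "turn": [0, 0, 0]}, {"dp": [0, -50, 0], "turn": [0, 0, 0]}, {"dp": [0, 0, 0], "turn": [0, 0, 0]}], grip=0.3)

```text
clock: 9.48
ee_pos: [0.3624, -0.1554, 0.1829]
eef_rot: [[0.118, 0.993, 0.004], [0.993, -0.118, -0.0], [0.0, 0.004, -1.0]]
wrist_force: [0.5, -0.3, 0.5]
gripper_width: 0.648
grip_force: 0.0
```

```bash
python3 - <<'E'
from h import *
np.set_printoptions(precision=4,suppress=True)
f,W,P,o,d,a,b=brass('top','top5')
print(len(P),o,d,a,b)
f=grab('scene');c=cv2.cvtColor(f['color'],cv2.COLOR_RGB2BGR)[150:310,200:420]
cv2.imwrite('pics/crop5.png',cv2.resize(c,None,fx=3,fy=3))
E
```

```text
Traceback (most recent call last):
  File "h.py", line 17, in brass
    i=1+np.argmax(s[1:,4]); P=W[l==i]; P=P[np.isfinite(P).all(1)]
        ~~~~~~~~~^^^^^^^^^
ValueError: attempt to get argmax of an empty sequence
```

```bash
python3 - <<'E'
from h import *
np.set_printoptions(precision=4,suppress=True)
f=grab('scene');W=cloud(f);h=cv2.cvtColor(f['color'],cv2.COLOR_RGB2HSV)
r=(W-B0); by=r@U; bx=r@BX
m=(abs(bx)<.09)&(by<-.115)&(by>-.35)&(W[...,2]>.013)&(W[...,2]<.04)&(h[...,1]>100)&(h[...,2]>80)
print(m.sum(),'y',np.percentile(by[m],[1,99]),'x',np.percentile(bx[m],[1,99]),'z',np.percentile(W[m][:,2],[5,50,95]))
k=m&(W[...,2]>.017); print('slope',np.polyfit(by[k],W[k][:,2],1))
c=cv2.cvtColor(f['color'],cv2.COLOR_RGB2BGR)[150:310,200:420]
cv2.imwrite('pics/crop5.png',cv2.resize(c,None,fx=3,fy=3))
E
```

```text
653 y [-0.319  -0.1426] x [-0.0098  0.0175] z [0.015  0.0203 0.0228]
slope [-0.0004  0.0204]
```

View pics/crop5.png

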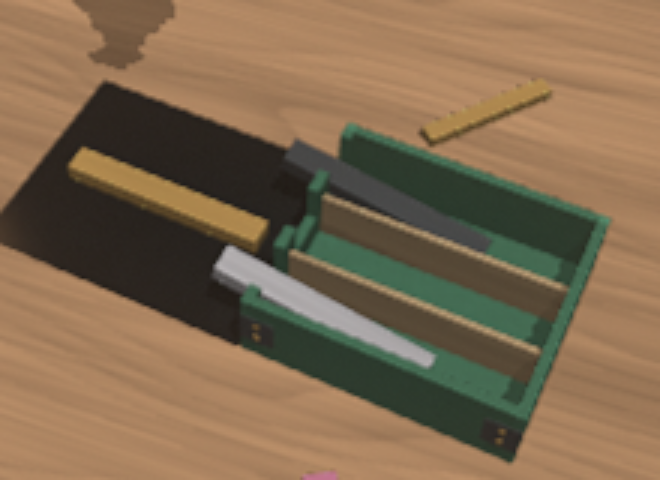

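The brass bar lies flat on the mat, from crop (75,160) to (265,235), with zero measured slope. The gripper is clear of it and the other bars are in place.

```bash
python3 -c "
from cell import ctrl
print(ctrl.finish_job())"
```

```text
the job is handed in; nothing more can be done
None
```

The brass bar was rocked out through the notch and now lies flat on the mat, released, with the steel and aluminium bars in place; the job is handed in, but no verdict came back.

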